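# Turn the magnetic stirrer a quarter turn into its dock

### The job

The magnetic stirrer stands sideways to its dock. Without lifting it, swing it a quarter turn about its corner foot that sits in the fixed round cup, by pushing its free front corner round, until it has passed the sprung roller and its back rests lightly pressed against the sprung rubber backstop, knobs to the front of the bench. The backstop is set a little differently each time, so feel for it and do not squeeze its pad to the bottom; the flask must stay standing on the plate, the foot in the cup, and the other glassware and the bulb be left alone.

Things in the scene. Friction and masses are not known exactly. Their poses are not given: they have to be found in the camera images.
- stirrer: White box-shaped magnetic stirrer, loose, 0.6 to 1 kg, too wide to grasp. Origin: on the worktop under the centre of its rear-left foot, the one in the cup. Own -x is its front (low end with two black knobs), +y its left, z up. Box spans x -174 to 16, y -104 to 16, z 14 to 60 mm (knobs to 72), on four 18 mm feet. It starts turned 1.27 to 1.62 rad clockwise from above away from docked.
- push_point (a point): Point on the stirrer's left (+y) side face, own frame (-154, 16, 37) mm: 20 mm behind the front edge, mid height; axes as the stirrer's. Pushing here along own -y swings it counter-clockwise to the dock. Sliding takes some 3 to 8 N, passing the roller up to 12 N; then less, until the backstop's pad is felt as a steep rise; 10 to 18 N there is right.
- dock: Aluminium fixture screwed to the worktop. Origin: on the worktop, centre of the round foot cup (inside 21 mm across, outside 33 mm, lip 10 mm high; the foot has 1.5 mm play all round). When docked, the stirrer's axes are about parallel to the dock's and its origin lies at the dock's: its front then faces the dock's -x, towards the front of the bench.
- backstop (a point): Middle of the backstop's rubber face at its mean setting, dock frame (15, -65, 34) mm; axes as the dock's. The face, 62 mm wide and 36 high, looks to the dock's -x. Its real setting, clamped by hand, lies up to 5 mm nearer or farther along x and is not told, so the docked stirrer ends up to 0.08 rad off the dock's axes. Its carriage is 63 mm high.
- stop_pad (a joint): How far the backstop's sprung rubber pad is pressed in from its own rest, in m, whatever the setting: 0 untouched; spring 8 N/mm; its hard bottom is at 0.006 and it must stay under 0.0035. Docked, it stays pressed in by some 0.5 to 2.5 mm, held by the roller and friction.
- roller_rest (a point): Axis of the catch's rubber roller at rest, dock frame (-192, -85, 38) mm; axes as the dock's. Roller 50 mm across, z 24 to 52 mm, spins freely, sprung towards the cup with 3 to 4.5 N, yields up to 24 mm straight away from it. The stirrer's front-right corner pushes it back and passes it 0.12 rad before the stirrer is parallel to the dock; it then comes in front of the front face. Housing 44 mm high.
- flask_centre (a point): Centre (half-way up) of the conical glass flask, 59 mm base diameter, 100 mm tall, 0.12 kg, standing loose on the stirrer's plate, top at about 178 mm; z is its upright axis.
- plate_centre (a point): Centre of the top of the stirrer's aluminium plate (112 by 110 mm), stirrer frame (-45, -44, 78) mm. The plate tops the raised rear part of the stirrer, x -106 to 16 mm.
- amber_flask: Bystander: conical flask with amber contents, 52 mm base, 85 mm tall, origin under its centre, loose; stands to the right of the dock.
- wrapped_flask: Bystander: foil-wrapped flask, 58 x 65 mm, 127 mm tall, origin under its centre, loose; stands behind the dock.
- bulb: Bystander: red rubber pipette bulb, 51 mm in diameter, 76 mm tall, origin under its centre, loose; stands to the left of the dock.

How it is judged:
By the outcome, as a careful person would: the job done as asked, in the order asked, and still so for the second after the job is handed in, with the robot touching nothing.
It also fails if it takes over 51 s, if anything falls off the work surface, if the arm or the gripper's body presses on something with over 40 N, if the wrist force passes 120 N, or if a joint passes its speed limit or range.

### The arm

A 6-joint arm with a two-finger parallel gripper is mounted at the origin on a cart in front of the work surface, level with it; the furniture and walls round the work are solid. World frame = base frame: x ahead of the robot, y to its left, z up, the work surface at z = 0. Lengths are in m, angles in rad, forces in N, time in s.
With the tool pointing down it reaches from about 0.3 to 0.775 m from the base axis. Payload 14.6 kg.
Tool frame: the origin (TCP) lies between the finger pads; the fingertips stand 8 mm ahead of it and the grasp point (between the pads) lies 11 mm behind it; x points along the fingers, y is the direction in which the jaws open and shut, and the axes are right-handed (so a half turn about x gives the same grasp; the last joint's range is limited). The gripper opens to 94 mm and grips with 3 to 60 N. Pads are 16 mm wide; open, the fingers measure 119 mm over their backs; the gripper's body (75 mm by 177 mm) begins 78 mm behind the grasp point.
Start: joints at [1.118, 0.3, 1.521, -0, 1.321, -0.067], TCP at [0.207, 0.51, 0.213] pointing down, gripper open.
Joint ranges: [-3.03, 3.03], [-0.79, 2.21], [0.23, 2.52], [-1.04, 4.18], [0, 3.07], [-2.55, 2.55]. Speed limits (rad/s): [2.22, 2.22, 2.57, 3.14, 3.14, 3.14].

### API

Orientations are given as [roll, pitch, yaw] about the fixed x, y, z axes, in that order (R = Rz(yaw) Ry(pitch) Rx(roll)).
In Python, from station import ctrl gives the robot as it stands.
- The arm moves only by the shell command python3 -m creep 'ROWS' [FORCE]. ROWS is a JSON object of lists of equal length, an entry for each row: "hand": the closure, from -1 (fully open) to 1 (shut); "slide": the shift along the tool's x, y, z in m, a list of three; "spin": the turn about the tool's x in degrees. A call has 1 to 12 rows; each row is the pose to reach, as a shift and turn from the pose commanded when the call began, along the tool's axes at that moment; what a row does not reach only later rows make up. A row lasts 1/12 s, in which the tool goes at most 41.7 mm and 7.16 degrees, less where a joint would pass 70% of its speed; a pose out of reach is approached as far as the arm can. A call with a gripper value outside its range is refused whole. The fingers move at their own pace and stop on an object; FORCE is the grip in N (left out, the last holds). Time passes only in rows, so rows that repeat a pose let the fingers close. It gives the time, the measured TCP pose, the force and the opening at its end, in the units of the state.
- ctrl.get_obs(): the state, without advancing time (a new reading comes with each control period).
- ctrl.camera(name): name is "side" or "top" or "wrist"; returns the picture (420x560x3 uint8, red, green, blue); there is no depth.
- ctrl.calibration(name): a dict with "K" (3x3 intrinsics, pixels), "R" (3x3) and "t" (3): a world point X has camera coordinates R X + t. Camera axes: x right, y down, z forward; pixel columns grow to the right and rows downward; lengths in m; the calibration is good to about 2 mm. A picture is of the moment at which its call begins: read the wrist's pose just before it. calibration takes no time and is no camera call; for the wrist camera it gives the pose at the moment of the call.
- ctrl.hand_in(): hands the job in, once; it reports no verdict.
The state is a dict: "time_s": time; "qpos": joint angles; "joint_vel": joint speeds; "tau": joint torques, N m; "ee_pos": TCP position; "eef_rot": TCP orientation; "force": force on the tool from outside, world axes, zero at the start; "moment": the same for the moment, N m; "grip_width": finger opening in m.
Only numpy, scipy, OpenCV 4.12 (cv2) and the standard library are available. Lean on these libraries where they do the work, as an engineer would, in place of code of your own. Each camera call takes 0.05 s, during which the arm holds its last target.

## Working session

There is one attempt and no reset: what is moved stays moved. The work goes in short steps, Python scripts to look and compute and a shell command to move; the robot and the scene stay as the last step left them, time stands still between calls to the robot, and variables do not carry over. Pictures are saved under pics/ and viewed, and the job is handed in when it is done.

```bash
mkdir -p pics; ls; python3 - <<'E'
from station import ctrl
import cv2
o=ctrl.get_obs()
for k,v in o.items(): print(k,v)
for n in ["top","side"]:
    im=ctrl.camera(n); cv2.imwrite(f"pics/{n}0.png",im[:,:,::-1])
    c=ctrl.calibration(n); print(n,c)
E
```

```text
pics
time_s 0.0
qpos [ 1.11842687e+00  3.00468094e-01  1.52159791e+00  2.59532262e-05
  1.32071311e+00 -6.65707732e-02]
joint_vel [ 6.96553771e-04 -7.96635947e-04 -1.48093677e-05  3.02243658e-04
 -5.54561803e-05 -1.10919820e-03]
tau [ 1.46335533e-03 -5.31831300e+01 -3.52735019e+01  7.08899321e-02
  2.44269107e-02 -1.53652604e-04]
ee_pos [0.20683069 0.50934362 0.21288086]
eef_rot [-1.65855163  1.56960961 -2.04435675]
force [-0.81069647 -0.07430264  0.36897196]
moment [-0.02711709 -0.0488451  -0.02236101]
grip_width 0.09392685530008693
top {'K': array([[467.27587953,   0.        , 283.00697939],
       [  0.        , 467.27587953, 209.98395541],
       [  0.        ,   0.        ,   1.        ]]), 'R': array([[ 2.11797843e-03, -9.99723388e-01, -2.34235413e-02],
       [-9.97160616e-01, -3.48191303e-04, -7.53032883e-02],
       [ 7.52743026e-02,  2.35165236e-02, -9.96885526e-01]]), 't': array([0.05144871, 0.60013672, 1.22427931])}
side {'K': array([[481.99699552,   0.        , 284.28119045],
       [  0.        , 481.99699552, 207.41972649],
       [  0.        ,   0.        ,   1.        ]]), 'R': array([[ 0.85923355, -0.51152605,  0.00766895],
       [-0.30420022, -0.52291659, -0.79625402],
       [ 0.41131489,  0.68183527, -0.60491381]]), 't': array([-0.52875908,  0.2871643 ,  0.89676388])}
```

View pics/top0.png

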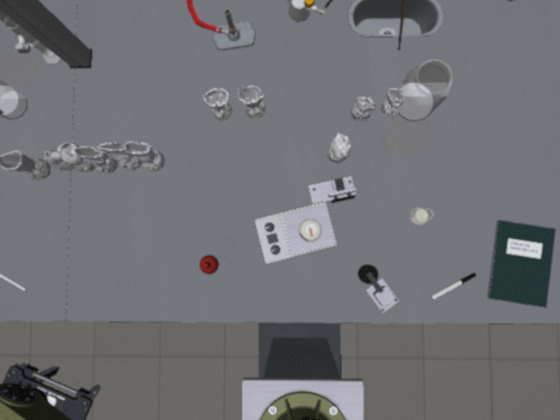

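View pics/side0.png

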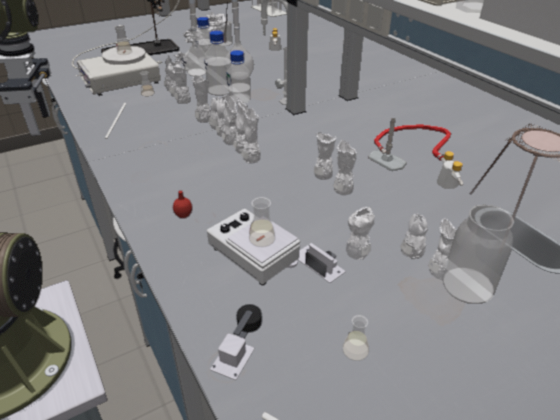

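```bash
python3 - <<'E'
import cv2
im=cv2.imread("pics/top0.png")[130:330,170:430]
cv2.imwrite("pics/top0c.png",cv2.resize(im,None,fx=3,fy=3,interpolation=cv2.INTER_CUBIC))
E
```

```text
(no output)
```

View pics/top0c.png

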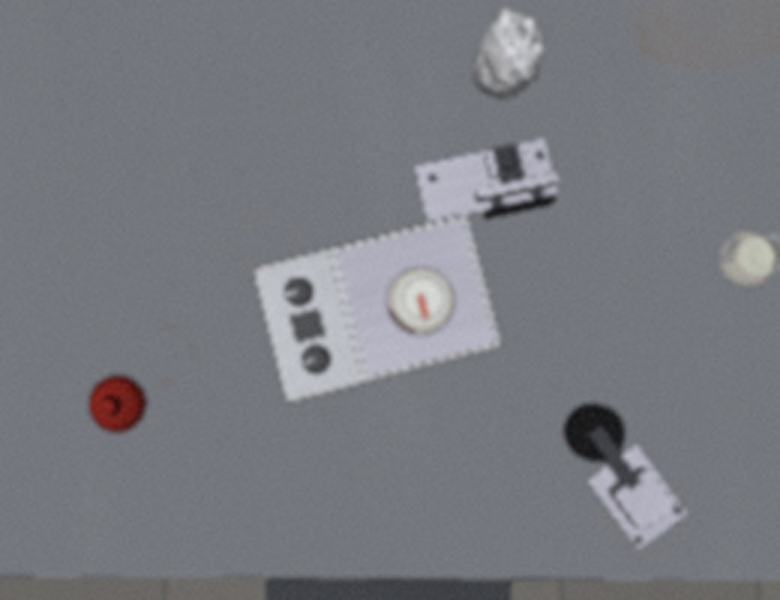

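```bash
python3 - <<'E'
import cv2
im=cv2.imread("pics/top0.png")
cv2.imwrite("pics/a.png",cv2.resize(im[165:325,290:410],None,fx=5,fy=5,interpolation=cv2.INTER_CUBIC)[:,:])
a=cv2.resize(im[165:215,300:370],None,fx=8,fy=8,interpolation=cv2.INTER_CUBIC)
cv2.imwrite("pics/a.png",a)
b=cv2.resize(im[255:320,345:410],None,fx=8,fy=8,interpolation=cv2.INTER_CUBIC)
cv2.imwrite("pics/b.png",b)
s=cv2.imread("pics/side0.png")
cv2.imwrite("pics/s.png",cv2.resize(s[190:380,200:360],None,fx=3,fy=3,interpolation=cv2.INTER_CUBIC))
E
```

```text
(no output)
```

View pics/a.png

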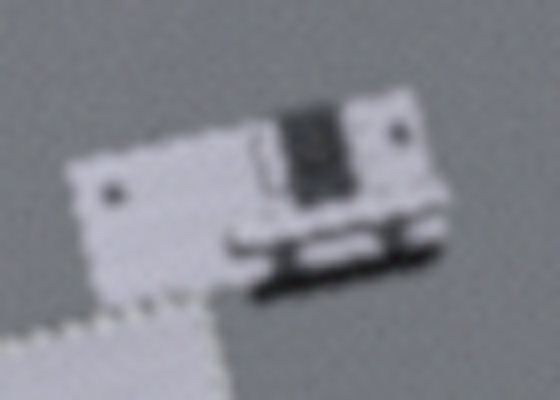

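View pics/b.png

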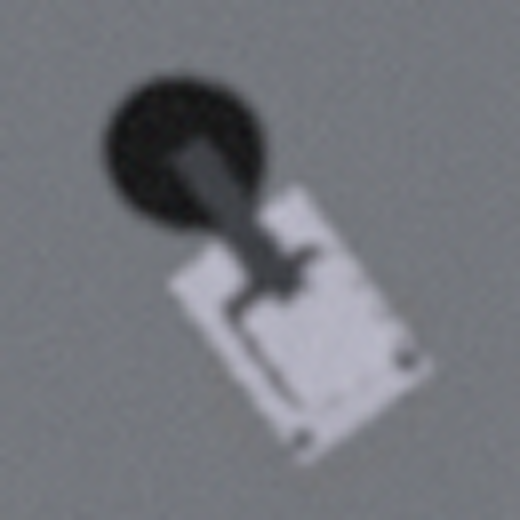

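View pics/s.png

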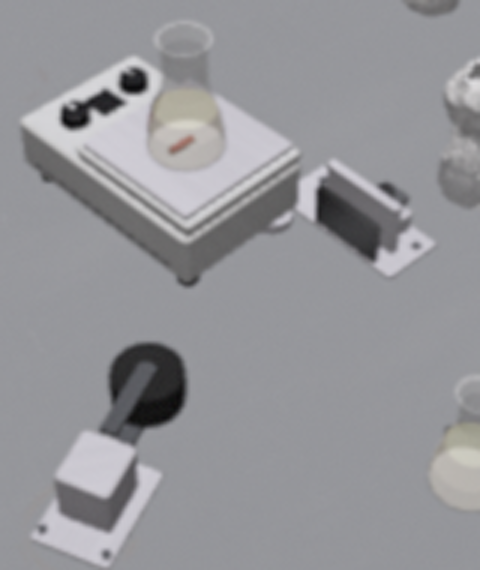

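```bash
cat > h.py <<'E'
import numpy as np
from station import ctrl
def proj(c,X):
    p=(c["R"]@X.T).T+c["t"]; q=(c["K"]@p.T).T; return q[:,:2]/q[:,2:]
def place(p,yaw,L):
    L=np.atleast_2d(np.array(L,float))/1000; c,s=np.cos(yaw),np.sin(yaw)
    return np.c_[p[0]+c*L[:,0]-s*L[:,1], p[1]+s*L[:,0]+c*L[:,1], L[:,2]]
def back(c,uv,z):
    d=c["R"].T@np.linalg.inv(c["K"])@np.array([*uv,1.]); o=-c["R"].T@c["t"]
    return o+d*(z-o[2])/d[2]
E
cat > fit.py <<'E'
from h import *
from scipy.optimize import least_squares
T=ctrl.calibration("top");S=ctrl.calibration("side")
ct=lambda u,v:(170+u/3,130+v/3)
cs=lambda u,v:(200+u/3,190+v/3)
A=lambda u,v:(300+u/8,165+v/8)
B=lambda u,v:(345+u/8,255+v/8)
st=[(-174,16,60),(-174,-104,60),(11,11,78),(11,-99,78)]
tu=np.array([ct(255,269),ct(290,401),ct(468,217),ct(499,345)])
su=np.array([cs(136,57),cs(22,122),cs(298,152),cs(187,215)])
dk=lambda s:[(-192,-85,52),(15+s,-34,52),(15+s,-96,52)]
dt=np.array([B(187,153),A(257,295),A(440,255)])
ds=np.array([cs(149,374),cs(318,183),cs(380,220)])
def f(p,full=False):
    X=place(p[:2],p[2],st); D=place(p[3:5],p[5],dk(p[6]))
    r=[proj(T,X)-tu,proj(S,X)-su,proj(T,D)-dt,proj(S,D)-ds]
    if full: [print(np.round(a,1).tolist()) for a in r]
    return np.concatenate([a.ravel() for a in r]+[[p[6]/4,(p[0]-p[3])*700,(p[1]-p[4])*700]])
r=least_squares(f,[0.62,-0.06,-1.2,0.62,-.06,0.2,0],x_scale=[.1,.1,.1,.1,.1,.1,5],loss='soft_l1')
p=r.x;print(np.round(p,4),"rel",p[2]-p[5]);f(p,True)
print("cov",np.sqrt(np.diag(np.linalg.inv(r.jac.T@r.jac))))
for n,uv,z in [("wrapped",(340,150),0.06),("bulb",(209,265),0.06),("amber",(420,216),.04),("flaskrim",ct(420,297),.178)]:
    print(n,back(T,uv,z))
pp=place(p[:2],p[2],[(-154,16,37),(-45,-44,78)]);print("push,plate",pp)
print("push docked",place(p[3:5],p[5],[(-154,16,37)]))
E
python3 fit.py
```

```text
[ 0.6026 -0.0501 -1.3196  0.6021 -0.048   0.2215 -0.8455] rel -1.5411462247841232
[[0.6, -1.1], [0.2, 0.1], [-0.3, -0.2], [0.4, -0.9]]
[[-0.6, -1.4], [-1.7, -0.9], [-1.1, -2.4], [-0.6, 1.0]]
[[1.9, -0.3], [0.6, -1.6], [1.0, -1.8]]
[[-0.5, -0.8], [-0.4, 0.1], [-0.5, 2.1]]
cov [1.25674076e-03 1.37227175e-03 1.06456750e-02 1.61946141e-03
 1.49219608e-03 1.25513073e-02 2.14649701e+00]
wrapped [ 0.75427135 -0.09706106  0.06      ]
bulb [0.45502233 0.24182707 0.06      ]
amber [ 0.5831658  -0.30633154  0.04      ]
flaskrim [ 0.54402823 -0.0143907   0.178     ]
push,plate [[ 0.57984415  0.10299949  0.037     ]
 [ 0.54881798 -0.01749273  0.078     ]]
push docked [[ 0.4483681  -0.06621646  0.037     ]]
```

```bash
cat >> h.py <<'E'
from scipy.spatial.transform import Rotation as Ro
def tool():
    o=ctrl.get_obs(); return o,np.array(o["ee_pos"]),Ro.from_euler("xyz",o["eef_rot"]).as_matrix()
E
python3 - <<'E'
from h import *
o,p,R=tool();print(np.round(R,3)); print(np.arctan2(R[1,1],R[0,1]))
E
```

```text
[[-0.     0.376  0.926]
 [-0.001  0.926 -0.376]
 [-1.    -0.001 -0.   ]]
1.1849747096494192
```

```bash
python3 -m creep '{"hand":[1,1,1,1,1,1,1,1,1,1,1,1],"slide":[[0,-0.007,0.018],[0,-0.022,0.055],[0,-0.037,0.093],[0,-0.052,0.13],[0,-0.067,0.168],[0,-0.082,0.206],[0,-0.097,0.243],[0,-0.112,0.281],[0,-0.127,0.318],[0,-0.142,0.356],[0,-0.157,0.394],[0,-0.172,0.431]],"spin":[4.5,9,13.5,18,22.5,27,31.5,36,40.5,45,49.5,53.5]}' 20
cat > go.py <<'E'
from h import *
import sys
t=np.array([float(v) for v in sys.argv[1:4]]); a=float(sys.argv[4])
o,p,R=tool(); y=np.arctan2(R[1,1],R[0,1])
print("t",o["time_s"],"pos",np.round(p,4),"yaw",round(y,3),"slide",np.round(R.T@(t-p),4),"spin",round(np.degrees(y-a),1),"F",np.round(o["force"],1))
E
python3 go.py 0.6205 0.1134 0.213 0.251
```

```text
time_s: 1.1
ee_pos: [0.5427, 0.1862, 0.2132]
eef_rot: [-1.546, 1.57, -2.87]
force: [0.1, 0.7, -0.1]
grip_width: 0.0174
t 1.1 pos [0.5427 0.1862 0.2132] yaw 0.247 slide [0.0002 0.0576 0.0896] spin -0.2 F [ 0.1  0.7 -0.1]
```

```bash
python3 -m creep '{"hand":[1,1,1,1,1,1,1,1],"slide":[[0,0.015,0.022],[0,0.03,0.045],[0,0.045,0.07],[0,0.054,0.084],[0,0.054,0.084],[0.03,0.054,0.084],[0.06,0.054,0.084],[0.06,0.054,0.084]],"spin":[0,0,0,0,0,0,0,0]}'
python3 go.py 0.6205 0.1134 0.030 0.251
python3 - <<'E'
from h import *
import cv2
for n in ["top","side"]: cv2.imwrite(f"pics/{n}1.png",cv2.resize(ctrl.camera(n)[100:340,170:430,::-1],None,fx=2.5,fy=2.5,interpolation=cv2.INTER_CUBIC))
E
```

```text
time_s: 1.77
ee_pos: [0.6119, 0.1202, 0.1476]
eef_rot: [-1.695, 1.562, -3.014]
force: [-0.4, -0.7, -0.9]
grip_width: 0.0005
t 1.7667 pos [0.6119 0.1202 0.1476] yaw 0.252 slide [0.1175 0.0076 0.0089] spin 0.0 F [-0.4 -0.7 -0.9]
```

View pics/top1.png

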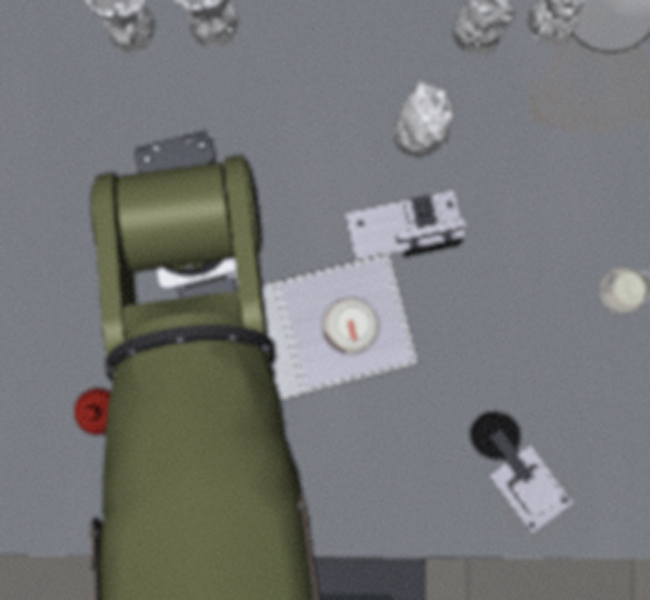

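View pics/side1.png

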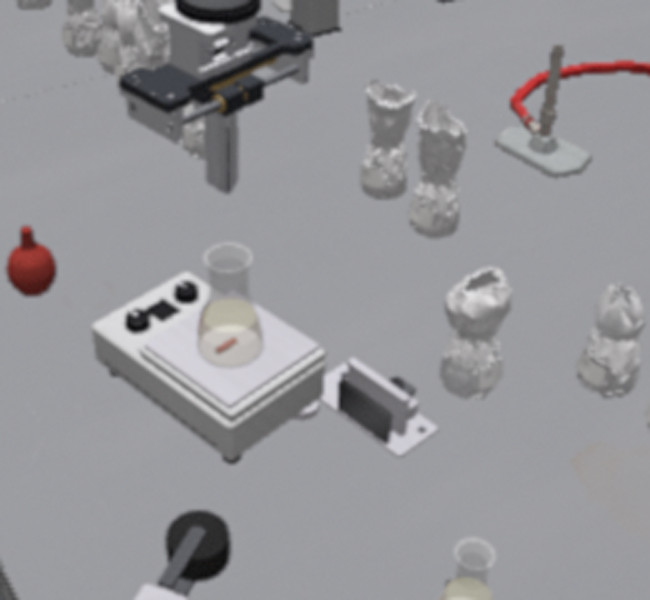

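```bash
python3 -m creep '{"hand":[1,1,1,1,1,1,1],"slide":[[0.005,0.006,0.008],[0.03,0.006,0.008],[0.06,0.006,0.008],[0.09,0.006,0.008],[0.115,0.006,0.008],[0.115,0.006,0.008],[0.115,0.006,0.008]],"spin":[0,0,0,0,0,0,0]}'
python3 go.py 0.6205 0.1134 0.030 0.251
```

```text
time_s: 2.45
ee_pos: [0.6232, 0.1137, 0.0394]
eef_rot: [1.345, 1.571, 0.025]
force: [0.7, 0.4, 0.6]
grip_width: 0.0002
t 2.45 pos [0.6232 0.1137 0.0394] yaw 0.251 slide [ 0.0094 -0.0027 -0.0004] spin 0.0 F [0.7 0.4 0.6]
```

```bash
python3 -m creep '{"hand":[1,1,1,1,1,1,1,1],"slide":[[0.006,0,0],[0.006,-0.008,0],[0.006,-0.016,0],[0.006,-0.022,0],[0.006,-0.025,0],[0.006,-0.028,0],[0.006,-0.031,0],[0.006,-0.033,0]],"spin":[0,0,0,0,0,0,0,0]}'
python3 go.py 0.592 0.106 0.030 0.251
cat > arc.py <<'E'
from h import *
import sys
d0,n=float(sys.argv[1]),int(sys.argv[2]); ty=float(sys.argv[3]) if len(sys.argv)>3 else 28.5
for k in range(1,n+1):
    d=np.radians(d0*k); c,s=np.cos(d),np.sin(d)
    print([0,round((-154*s+ty*c-ty)/1000,4),round((-154*c-ty*s+154)/1000,4)],-d0*k,end=" ")
E
python3 arc.py 2 12
```

```text
time_s: 3.12
ee_pos: [0.5911, 0.1058, 0.0331]
eef_rot: [1.542, 1.569, 0.222]
force: [3.6, 2.7, 0.5]
grip_width: 0.0003
t 3.1167 pos [0.5911 0.1058 0.0331] yaw 0.251 slide [0.0031 0.0009 0.    ] spin 0.0 F [3.6 2.7 0.5]
[0, np.float64(-0.0054), np.float64(-0.0009)] -2.0 [0, np.float64(-0.0108), np.float64(-0.0016)] -4.0 [0, np.float64(-0.0163), np.float64(-0.0021)] -6.0 [0, np.float64(-0.0217), np.float64(-0.0025)] -8.0 [0, np.float64(-0.0272), np.float64(-0.0026)] -10.0 [0, np.float64(-0.0326), np.float64(-0.0026)] -12.0 [0, np.float64(-0.0381), np.float64(-0.0023)] -14.0 [0, np.float64(-0.0436), np.float64(-0.0019)] -16.0 [0, np.float64(-0.049), np.float64(-0.0013)] -18.0 [0, np.float64(-0.0544), np.float64(-0.0005)] -20.0 [0, np.float64(-0.0598), np.float64(0.0005)] -22.0 [0, np.float64(-0.0651), np.float64(0.0017)] -24.0
```

```bash
python3 -m creep '{"hand":[1,1,1,1,1,1,1,1,1,1],"slide":[[0,-0.0014,-0.0002],[0,-0.004,-0.0006],[0,-0.0081,-0.0012],[0,-0.0122,-0.0017],[0,-0.0163,-0.0021],[0,-0.0204,-0.0024],[0,-0.0245,-0.0025],[0,-0.0285,-0.0026],[0,-0.0326,-0.0026],[0,-0.0367,-0.0024]],"spin":[-0.5,-1.5,-3,-4.5,-6,-7.5,-9,-10.5,-12,-13.5]}'
python3 go.py 0.592 0.106 0.030 0.251
python3 - <<'E'
from h import *
import cv2
for n in ["top","side"]: cv2.imwrite(f"pics/{n}2.png",cv2.resize(ctrl.camera(n)[100:340,170:430,::-1],None,fx=2.5,fy=2.5,interpolation=cv2.INTER_CUBIC))
E
```

```text
time_s: 3.95
ee_pos: [0.5551, 0.0994, 0.0331]
eef_rot: [1.476, 1.568, 0.394]
force: [4.9, 5.5, 3.9]
grip_width: 0.0005
t 3.95 pos [0.5551 0.0994 0.0331] yaw 0.489 slide [0.0032 0.0357 0.0115] spin 13.6 F [4.9 5.5 3.9]
```

View pics/side2.png

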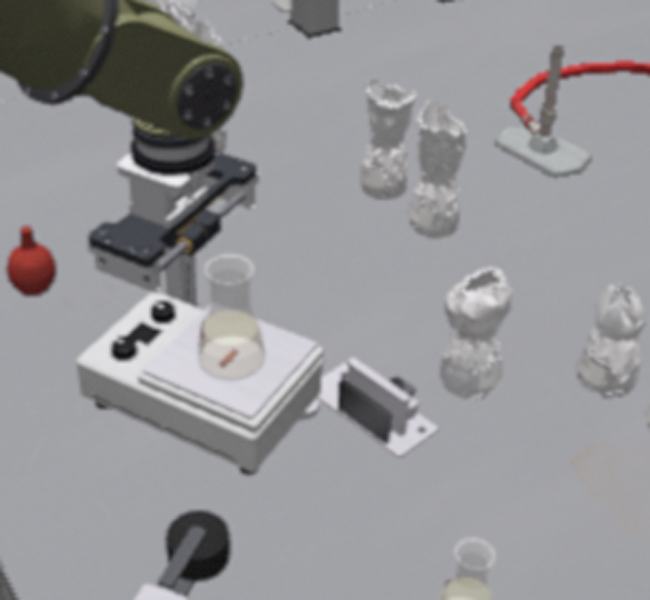

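View pics/top2.png

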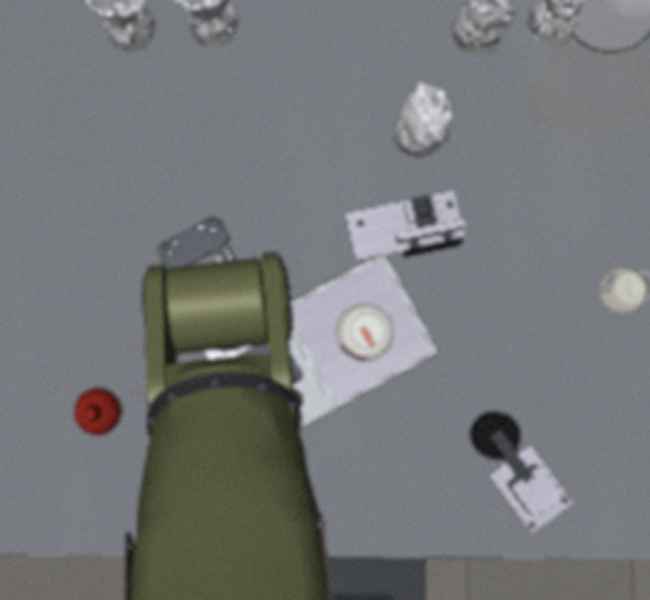

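```bash
python3 -m creep '{"hand":[1,1,1,1,1,1,1,1,1,1,1,1],"slide":[[0,-0.0041,-0.0007],[0,-0.0095,-0.0015],[0,-0.0149,-0.0020],[0,-0.0204,-0.0024],[0,-0.0258,-0.0026],[0,-0.0312,-0.0026],[0,-0.0367,-0.0024],[0,-0.0422,-0.0020],[0,-0.0476,-0.0015],[0,-0.053,-0.0007],[0,-0.0584,0.0002],[0,-0.0638,0.0014]],"spin":[-1.5,-3.5,-5.5,-7.5,-9.5,-11.5,-13.5,-15.5,-17.5,-19.5,-21.5,-23.5]}'
cat > st.py <<'E'
from h import *
o,p,R=tool(); y=np.arctan2(R[1,1],R[0,1]); th=y-np.pi/2
F=np.array(o["force"]); ey=R[:,1];ez=R[:,2]
q=place([0.6023,-0.0492],th,[(-154,28.5,33)])[0]
d=R.T@(q-p)
# actual angle of TCP about the cup
v=p[:2]-np.array([.6023,-.0492]); phi=np.arctan2(v[1],v[0])-np.arctan2(28.5,-154)
phi=(phi+np.pi)%(2*np.pi)-np.pi
print("t %.2f toolrel %.3f phirel %.3f r %.4f z %.4f"%(o["time_s"],th-.2215,phi-.2215,np.hypot(*v),p[2]),"err tool",np.round(d,4),"F tang(+y tool) %.1f radial(z tool) %.1f vert %.1f"%(F@ey,F@ez,F[2]))
E
python3 st.py
```

```text
time_s: 5.05
ee_pos: [0.4993, 0.0679, 0.0328]
eef_rot: [0.874, 1.569, 0.202]
force: [5.0, 3.2, 0.9]
grip_width: 0.0008
t 5.05 toolrel -0.894 phirel -0.888 r 0.1559 z 0.0328 err tool [-0.0002  0.001  -0.0005] F tang(+y tool) 5.7 radial(z tool) 1.9 vert 0.9
```

```bash
python3 -m creep '{"hand":[1,1,1,1,1,1,1,1,1,1,1,1],"slide":[[0,-0.0041,-0.0007],[0,-0.0095,-0.0015],[0,-0.0149,-0.0020],[0,-0.0204,-0.0024],[0,-0.0258,-0.0026],[0,-0.0312,-0.0026],[0,-0.0367,-0.0024],[0,-0.0422,-0.0020],[0,-0.0476,-0.0015],[0,-0.053,-0.0007],[0,-0.0571,0.0],[0,-0.0598,0.0005]],"spin":[-1.5,-3.5,-5.5,-7.5,-9.5,-11.5,-13.5,-15.5,-17.5,-19.5,-21,-22]}'
python3 st.py
python3 - <<'E'
from h import *
import cv2
for n in ["top","side"]: cv2.imwrite(f"pics/{n}3.png",cv2.resize(ctrl.camera(n)[100:340,170:430,::-1],None,fx=2.5,fy=2.5,interpolation=cv2.INTER_CUBIC))
E
```

```text
time_s: 6.05
ee_pos: [0.4623, 0.0206, 0.0327]
eef_rot: [0.468, 1.57, 0.179]
force: [4.5, 3.4, -0.2]
grip_width: 0.0003
t 6.05 toolrel -0.510 phirel -0.501 r 0.1564 z 0.0327 err tool [-0.0003  0.0015  0.0001] F tang(+y tool) 4.5 radial(z tool) 3.3 vert -0.2
```

View pics/side3.png

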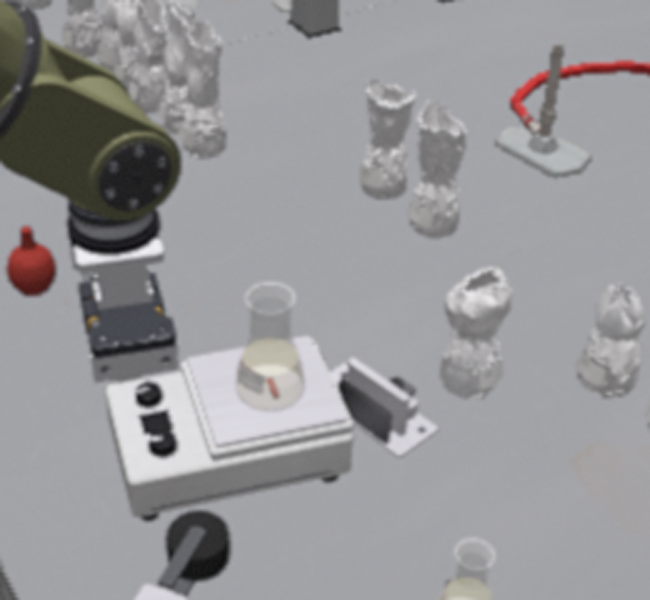

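View pics/top3.png

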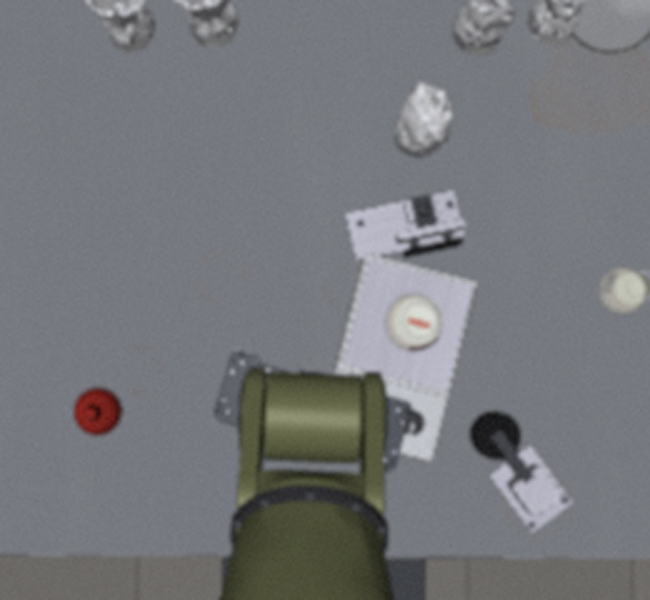

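```bash
python3 -m creep '{"hand":[1,1,1,1,1,1,1,1,1,1,1,1],"slide":[[0,-0.0027,-0.0005],[0,-0.0054,-0.0009],[0,-0.0081,-0.0012],[0,-0.0108,-0.0016],[0,-0.0135,-0.0019],[0,-0.0163,-0.0021],[0,-0.019,-0.0023],[0,-0.0217,-0.0025],[0,-0.0245,-0.0026],[0,-0.0272,-0.0026],[0,-0.0299,-0.0026],[0,-0.0326,-0.0026]],"spin":[-1,-2,-3,-4,-5,-6,-7,-8,-9,-10,-11,-12]}'
python3 st.py
```

```text
time_s: 7.15
ee_pos: [0.4502, -0.0097, 0.0325]
eef_rot: [0.813, 1.57, 0.734]
force: [3.5, 4.6, 0.8]
grip_width: 0.0007
t 7.15 toolrel -0.301 phirel -0.292 r 0.1572 z 0.0325 err tool [-0.0005  0.0012  0.0008] F tang(+y tool) 4.9 radial(z tool) 3.1 vert 0.8
```

```bash
python3 -m creep '{"hand":[1,1,1,1,1,1,1,1],"slide":[[0,-0.0019,-0.0003],[0,-0.0038,-0.0006],[0,-0.0057,-0.0009],[0,-0.0077,-0.0012],[0,-0.0096,-0.0014],[0,-0.0115,-0.0016],[0,-0.0134,-0.0018],[0,-0.0148,-0.002]],"spin":[-0.7,-1.4,-2.1,-2.8,-3.5,-4.2,-4.9,-5.5]}'
python3 st.py
```

```text
time_s: 7.82
ee_pos: [0.4471, -0.024, 0.0325]
eef_rot: [0.794, 1.57, 0.811]
force: [4.3, 6.4, 0.3]
grip_width: 0.0005
t 7.82 toolrel -0.205 phirel -0.199 r 0.1572 z 0.0325 err tool [-0.0005  0.0007  0.0007] F tang(+y tool) 6.3 radial(z tool) 4.4 vert 0.3
```

```bash
python3 -m creep '{"hand":[1,1,1,1],"slide":[[0,-0.0014,-0.0002],[0,-0.0028,-0.0004],[0,-0.0042,-0.0006],[0,-0.0054,-0.0009]],"spin":[-0.5,-1,-1.5,-2]}'
python3 st.py
```

```text
time_s: 8.15
ee_pos: [0.4462, -0.0295, 0.0325]
eef_rot: [1.097, 1.57, 1.148]
force: [3.0, 5.4, 1.2]
grip_width: 0.0004
t 8.15 toolrel -0.170 phirel -0.164 r 0.1574 z 0.0325 err tool [-0.0005  0.0009  0.0009] F tang(+y tool) 5.3 radial(z tool) 3.3 vert 1.2
```

```bash
python3 -m creep '{"hand":[1,1,1],"slide":[[0,-0.0014,-0.0003],[0,-0.0027,-0.0006],[0,-0.004,-0.001]],"spin":[-0.5,-1,-1.5]}'
python3 st.py
```

```text
time_s: 8.4
ee_pos: [0.4453, -0.0336, 0.0324]
eef_rot: [1.518, 1.57, 1.596]
force: [3.2, 5.2, -0.4]
grip_width: 0.0002
t 8.40 toolrel -0.144 phirel -0.138 r 0.1578 z 0.0324 err tool [-0.0006  0.0008  0.0013] F tang(+y tool) 5.0 radial(z tool) 3.6 vert -0.4
```

```bash
python3 -m creep '{"hand":[1,1,1],"slide":[[0,-0.0014,-0.0002],[0,-0.0027,-0.0004],[0,-0.004,-0.0006]],"spin":[-0.5,-1,-1.5]}'
python3 st.py
```

```text
time_s: 8.65
ee_pos: [0.4449, -0.0375, 0.0324]
eef_rot: [1.796, 1.57, 1.899]
force: [2.2, 6.5, 1.5]
grip_width: 0.0002
t 8.65 toolrel -0.118 phirel -0.113 r 0.1578 z 0.0324 err tool [-0.0006  0.0006  0.0014] F tang(+y tool) 6.2 radial(z tool) 2.9 vert 1.5
```

```bash
python3 -m creep '{"hand":[1,1,1],"slide":[[0,-0.0014,-0.0002],[0,-0.0027,-0.0004],[0,-0.004,-0.0006]],"spin":[-0.5,-1,-1.5]}'
python3 st.py
```

```text
time_s: 8.9
ee_pos: [0.4447, -0.0415, 0.0324]
eef_rot: [1.776, 1.57, 1.906]
force: [2.3, 8.2, 1.5]
grip_width: 0.0007
t 8.90 toolrel -0.092 phirel -0.087 r 0.1578 z 0.0324 err tool [-0.0006  0.0004  0.0013] F tang(+y tool) 7.8 radial(z tool) 3.3 vert 1.5
```

```bash
python3 -m creep '{"hand":[1,1,1],"slide":[[0,-0.0009,-0.0001],[0,-0.0018,-0.0002],[0,-0.0027,-0.0003]],"spin":[-0.3,-0.7,-1]}'
python3 st.py
```

```text
time_s: 9.15
ee_pos: [0.4446, -0.044, 0.0324]
eef_rot: [1.92, 1.57, 2.067]
force: [2.1, 9.9, 3.0]
grip_width: 0.0005
t 9.15 toolrel -0.074 phirel -0.071 r 0.1578 z 0.0324 err tool [-0.0006  0.0002  0.0012] F tang(+y tool) 9.5 radial(z tool) 3.5 vert 3.0
```

```bash
python3 -m creep '{"hand":[1,1,1],"slide":[[0,-0.0009,-0.0001],[0,-0.0018,-0.0002],[0,-0.0027,-0.0003]],"spin":[-0.3,-0.7,-1]}'
python3 st.py
```

```text
time_s: 9.4
ee_pos: [0.4446, -0.0465, 0.0324]
eef_rot: [1.975, 1.569, 2.139]
force: [0.5, 11.7, 3.9]
grip_width: 0.0006
t 9.40 toolrel -0.057 phirel -0.056 r 0.1577 z 0.0324 err tool [-0.0006 -0.      0.0011] F tang(+y tool) 11.4 radial(z tool) 2.4 vert 3.9
```

```bash
python3 - <<'E'
from h import *
import cv2
for n in ["top","side"]: cv2.imwrite(f"pics/{n}4.png",cv2.resize(ctrl.camera(n)[160:340,230:430,::-1],None,fx=3,fy=3,interpolation=cv2.INTER_CUBIC))
E
```

```text
(no output)
```

View pics/top4.png

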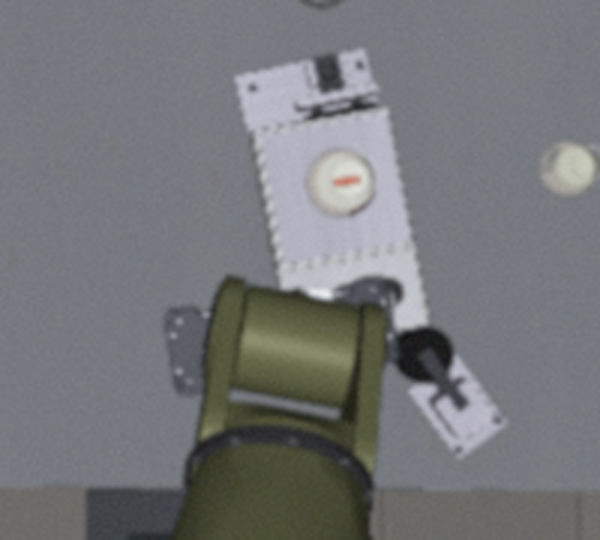

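View pics/side4.png

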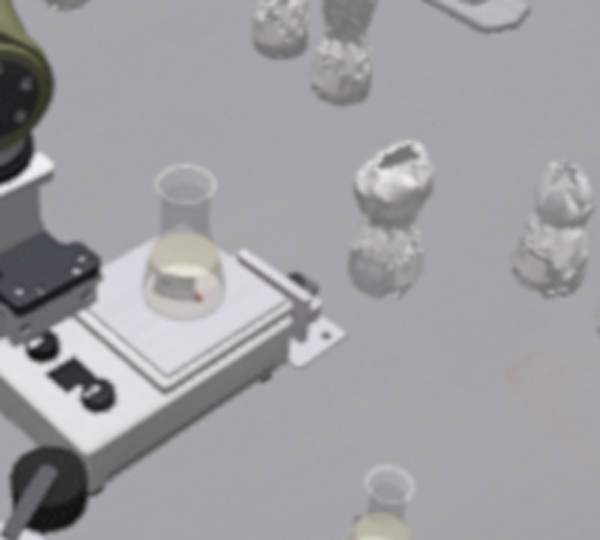

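```bash
python3 - <<'E'
from h import *
import cv2
im=ctrl.camera("top")[:,:,::-1]; s=ctrl.camera("side")[:,:,::-1]
cv2.imwrite("pics/t5a.png",cv2.resize(im[170:230,300:370],None,fx=8,fy=8,interpolation=cv2.INTER_CUBIC))
cv2.imwrite("pics/t5b.png",cv2.resize(im[235:315,340:405],None,fx=7,fy=7,interpolation=cv2.INTER_CUBIC))
cv2.imwrite("pics/s5.png",cv2.resize(s[230:345,225:350],None,fx=5,fy=5,interpolation=cv2.INTER_CUBIC))
E
python3 st.py
```

```text
t 9.60 toolrel -0.057 phirel -0.055 r 0.1577 z 0.0324 err tool [-0.0006  0.0001  0.0012] F tang(+y tool) 9.6 radial(z tool) 2.3 vert 4.0
```

View pics/t5a.png

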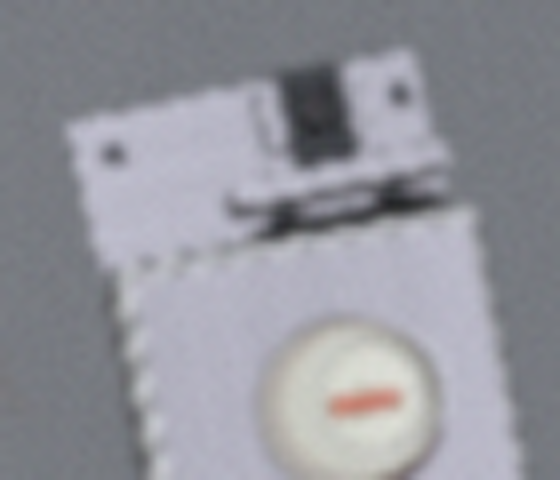

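View pics/t5b.png

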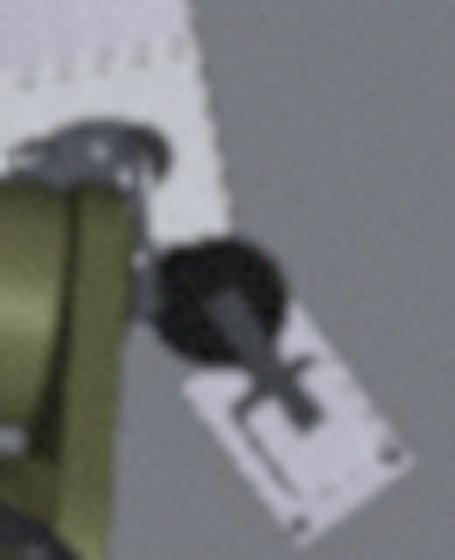

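View pics/s5.png

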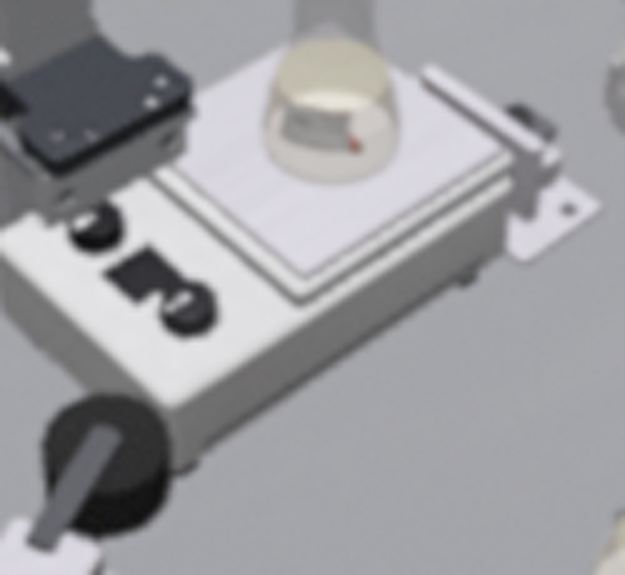

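```bash
python3 -m creep '{"hand":[1,1,1,1,1,1,1,1,1],"slide":[[0,0.0005,0],[0,0.001,0],[0,0.002,0],[0,0.004,0],[0,0.008,0],[0,0.015,0],[0,0.03,0],[0,0.045,0],[0,0.045,0]],"spin":[0,0,0,0,0,0,0,0,0]}'
python3 st.py
python3 - <<'E'
from h import *
import cv2
im=ctrl.camera("top")[:,:,::-1]; s=ctrl.camera("side")[:,:,::-1]
cv2.imwrite("pics/t6a.png",cv2.resize(im[170:230,300:370],None,fx=8,fy=8,interpolation=cv2.INTER_CUBIC))
cv2.imwrite("pics/t6.png",cv2.resize(im[130:330,170:430],None,fx=3,fy=3,interpolation=cv2.INTER_CUBIC))
cv2.imwrite("pics/s6.png",cv2.resize(s[160:345,200:380],None,fx=3,fy=3,interpolation=cv2.INTER_CUBIC))
E
```

```text
time_s: 10.35
ee_pos: [0.4369, -0.0011, 0.0324]
eef_rot: [2.634, 1.57, 2.8]
force: [0.3, -1.2, -0.8]
grip_width: 0.0006
t 10.35 toolrel -0.056 phirel -0.321 r 0.1723 z 0.0324 err tool [-0.0007 -0.0462  0.0012] F tang(+y tool) -1.2 radial(z tool) 0.1 vert -0.8
```

View pics/t6a.png

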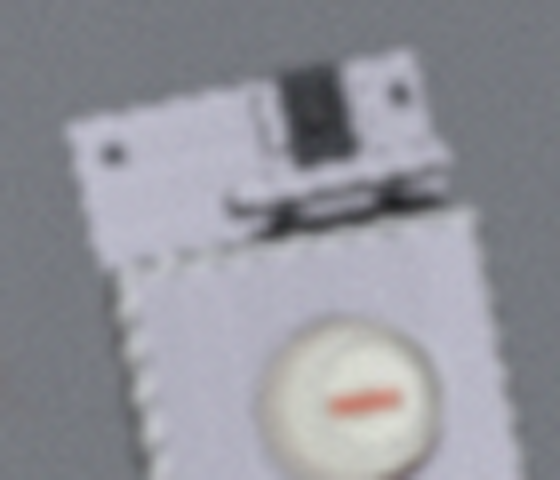

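View pics/t6.png

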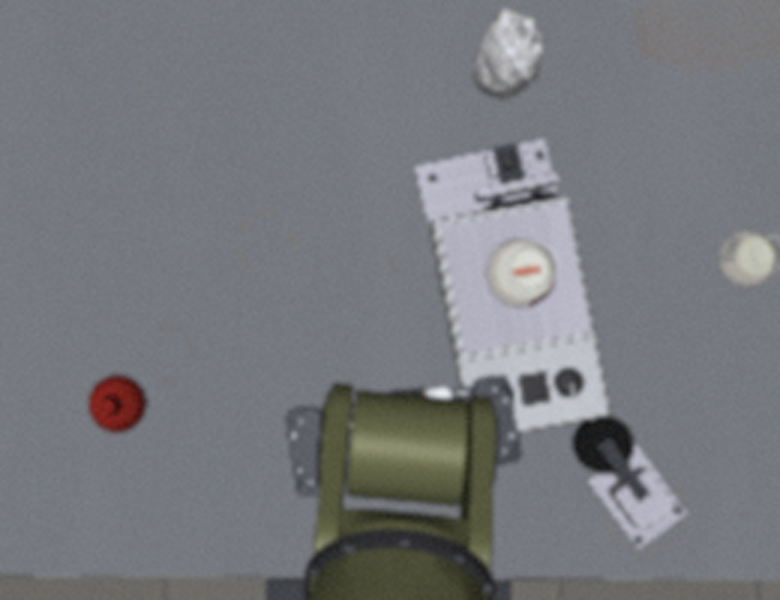

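View pics/s6.png

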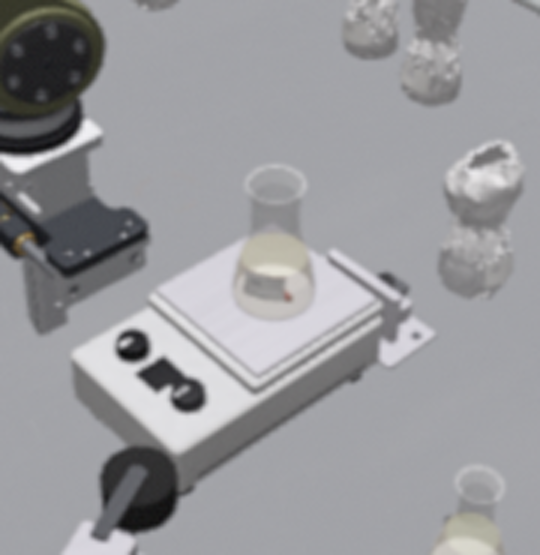

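```bash
python3 -m creep '{"hand":[1,1,1,1,1,1,1,1],"slide":[[0,0.02,0],[0,0.05,0],[0,0.08,0],[-0.03,0.1,0],[-0.06,0.1,0],[-0.1,0.1,0],[-0.14,0.1,0],[-0.14,0.1,0]],"spin":[0,0,0,0,0,0,0,0]}'
python3 - <<'E'
from h import *
import cv2
from scipy.optimize import least_squares
im=ctrl.camera("top")[:,:,::-1]
cv2.imwrite("pics/t7.png",cv2.resize(im[170:300,290:400],None,fx=5,fy=5,interpolation=cv2.INTER_CUBIC)[:600])
s=ctrl.camera("side")[:,:,::-1]
cv2.imwrite("pics/s7.png",cv2.resize(s[130:345,150:380],None,fx=2.6,fy=2.6))
E
```

```text
time_s: 11.12
ee_pos: [0.4239, 0.0957, 0.1793]
eef_rot: [-0.036, 1.561, 0.128]
force: [0.7, -0.1, 0.9]
grip_width: 0.0006
```

View pics/t7.png

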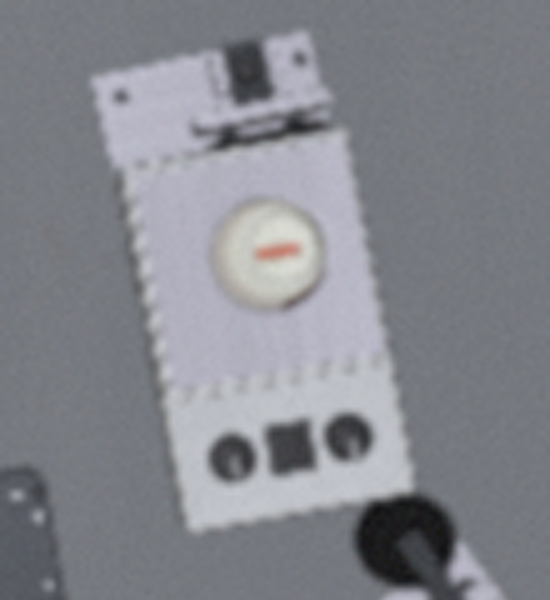

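View pics/s7.png

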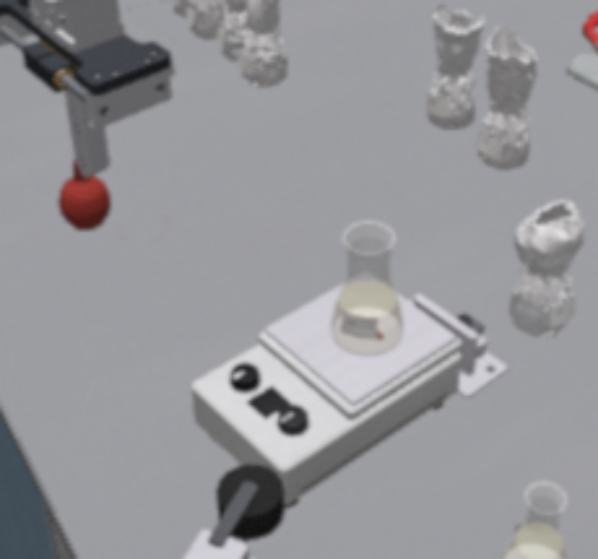

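```bash
python3 - <<'E'
from h import *
from scipy.optimize import least_squares
T=ctrl.calibration("top")
ct=lambda u,v:(170+u/3,130+v/3); c7=lambda u,v:(290+u/5,170+v/5)
A=lambda u,v:(300+u/8,165+v/8); B=lambda u,v:(345+u/8,255+v/8)
for e,z in [(11,78),(16,72)]:
    w=e
    L=[(-174,16,60),(-174,-104,60),(e,e,z),(e,-88-e,z)]
    P=[]
    for uv,y0 in [([ct(255,269),ct(290,401),ct(468,217),ct(499,345)],-1.3),([c7(190,530),c7(413,487),c7(122,165),c7(345,130)],.15)]:
        r=least_squares(lambda p:(proj(T,place(p[:2],p[2],L))-np.array(uv)).ravel(),[.6,-.05,y0],x_scale=.1)
        P.append(r.x); print(e,np.round(r.x,4),"rms px",np.sqrt(np.mean(r.fun**2)).round(2))
    p=P[1]
    a=back(T,A(257,295),.052)[:2]; b=back(T,A(440,255),.052)[:2]
    R=np.array([[np.cos(p[2]),np.sin(p[2])],[-np.sin(p[2]),np.cos(p[2])]])
    print("pad rest ends in stirrer frame mm",np.round(R@(a-p[:2])*1000,1),np.round(R@(b-p[:2])*1000,1),"pad yaw",np.arctan2(*(a-b)[::-1])-np.pi/2)
E
```

```text
11 [ 0.6012 -0.0497 -1.3215] rms px 0.41
11 [ 0.6029 -0.0453  0.1853] rms px 0.77
pad rest ends in stirrer frame mm [ 10.2 -33.6] [ 12.1 -94.5] pad yaw 0.2161988155558332
16 [ 0.6008 -0.0474 -1.3209] rms px 1.02
16 [ 0.601  -0.0462  0.1825] rms px 0.76
pad rest ends in stirrer frame mm [ 12.4 -33. ] [ 14.4 -93.9] pad yaw 0.2161988155558332
```

```bash
python3 - <<'E'
from station import ctrl
print(ctrl.get_obs()["time_s"],ctrl.get_obs()["force"]); print(ctrl.hand_in())
E
```

```text
11.2167 [-0.26242189 -0.33095528 -1.66972602]
the job is handed in; nothing more can be done
None
```

I swung the stirrer a quarter turn about its cup foot, pushing with the closed fingers at the push point. It passed the roller and came to rest on the backstop. I then backed the gripper off, lifted clear and handed the job in at 11.2 s.

**Push force:** it was about 5 N while sliding and about 6 N near the roller. It then rose steadily to 11.4 N at the pad, and to 9.6 N once the arm stopped, so the last reading is just under the 10 to 18 N band. The rise was slower than I expected for the pad. I read it as the pad being met first at its near edge, and I did not push further.

**Last pictures:**
- The roller sits in front of the front face, with the knobs facing the front of the bench.
- The flask is upright on the plate, and the bulb and other glassware look undisturbed.
- The stirrer did not visibly move when I released it.
- The stirrer ended about 0.03 to 0.06 rad short of parallel to the dock, which is within the allowed setting.

**Less certain:**
- **Pad compression:** the pad is clearly pressed in, but the images only give 1.6 to 6 mm, at about 2 mm accuracy. My force estimate puts it at about 1.5 to 3 mm, under the 3.5 mm limit but not far under at the top end. I could not measure it directly.
- **Foot in the cup:** the two corner fits disagreed, giving a shift of about 1 mm or about 4.5 mm. The stirrer was never lifted, so the foot should still be in the cup.

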